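# Set out a pipe-coupling kit in order of size

### The arm

A 6-joint arm with a two-finger parallel gripper is mounted at the origin on the work surface. World frame = base frame: x ahead of the robot, y to its left, z up, the work surface at z = 0. Lengths are in m, angles in rad, forces in N, time in s.
With the tool pointing down it reaches from about 0.3 to 0.75 m from the base axis. Payload 8.5 kg.
Tool frame: the origin (TCP) lies at the very end of the fingers, on their centre line; the grasp point (between the pads) lies 19 mm behind it (bot.hold_point_z is the distance from the TCP to the grasp point, in m); z points along the fingers, y is the line along which they close (so a half turn about z gives the same grasp; the last joint's range is limited). The gripper opens to 85 mm and grips with 20 to 120 N. Pads are 22 mm wide; open, the fingers measure 114 mm over their backs; the gripper's body (76 mm by 85 mm) begins 54 mm behind the grasp point. The pads swing forward as they close: fully open they stand 13 mm farther back than shut.
Start: joints at [-1.507, 0.381, 1.297, -0, 1.464, -0.215], TCP at [0.151, -0.529, 0.231] pointing down, gripper open.
Joint ranges: [-3.11, 3.11], [-0.89, 2.33], [0.22, 2.48], [-1.42, 4.56], [0.17, 2.85], [-2.88, 2.88]. Speed limits (rad/s): [2.39, 2.39, 3.14, 3.14, 3.14, 3.14].

### API

Orientations are given as a 3x3 rotation matrix whose columns are the frame's x, y, z axes.
In Python, from rig import bot gives the robot as it stands.
- The arm moves only by the shell command python3 -m inch 'ROWS'. ROWS is JSON, a list of rows, each an object of numbers: "x", "y", "z": the shift along the tool's x, y, z in cm; "wx", "wy", "wz": the turn, a rotation vector about the tool's x, y, z in rad; "fingers": the opening, from 0 (shut) to 1 (fully open). In form: [{"x": .., "y": .., "z": .., "wx": .., "wy": .., "wz": .., "fingers": ..}, ...]. A call has 1 to 12 rows; each row is the pose to reach, as a shift and turn from the pose commanded when the call began, along the tool's axes at that moment; what a row does not reach only later rows make up. A row lasts 1/12 s, in which the tool goes at most 41.7 mm and 7.16 degrees, less where a joint would pass 70% of its speed; a pose out of reach is approached as far as the arm can. A call with a gripper value outside its range is refused whole. The fingers move at their own pace and stop on an object; the grip force is fixed at half the most. Time passes only in rows, so rows that repeat a pose let the fingers close. It gives the time, the measured TCP pose, the force, the opening and the grip force at its end, in the units of the state.
- bot.get_state(): the state, without advancing time (a new reading comes with each control period).
- bot.capture(name): name is "side" or "top" or "wrist"; returns the picture (480x640x3 uint8, red, green, blue); there is no depth.
- bot.camera_info(name): a dict with "intrinsics" (3x3 intrinsics, pixels), "xyz" and "orientation" of the camera in the world. Camera axes: x right, y down, z forward; pixel columns grow to the right and rows downward; lengths in m; the calibration is good to about 2 mm. A picture is of the moment at which its call begins: read the wrist's pose just before it. camera_info takes no time and is no camera call; for the wrist camera it gives the pose at the moment of the call.
- bot.job_done(): hands the job in; it is judged then, once.
Trained networks look in the newest picture that a camera, given by its name, has taken for a name from the list of things; names that differ only in an ending like _2 or _b are one class to them, and where a whole thing is asked for, a point or a joint stands for the part that bears it (a point fixed in the world has none). Each returns a list of dicts, best first, with "conf" (0 to 1); they miss things now and then, are a little off and sometimes report something else, mostly with a low value. They report only what shows in the picture. A call takes as long as a camera call. They do not tell look-alikes from the thing itself.
- bot.boxes_of(camera, query): "centre" ([column, row] in pixels, amid what is visible of it).
- bot.trace(camera, query): "pixels" (480x640 bool, what is visible of it) and "centre" ([column, row] in pixels, amid what is visible of it).
The state is a dict: "clock": time; "joint_positions": joint angles; "dq": joint speeds; "joint_efforts": joint torques, N m; "ee_pos": TCP position; "orientation": TCP orientation; "contact_force": force on the tool from outside, world axes, zero at the start; "torque": the same for the moment, N m; "width": opening from 0.0 (shut) to 1.0 (fully open); "grip_force": force on a finger pad.
Only numpy, scipy, OpenCV 4.12 (cv2) and the standard library are available. Lean on these libraries where they do the work, as an engineer would, in place of code of your own. Each camera call takes 0.05 s, during which the arm holds its last target. There are 200 camera calls.

### The job

Set out the pipe-fitting kit on the row of rubber pads, one place per pad. Lay the flange flat on the pad next to the upright end stop first, and then stand the largest coupling on it, centred over its collar; stand the other three couplings upright on the remaining pads, in the middle of each, from larger to smaller going away from the stop. Set every part down without dropping it or knocking any over.

Things in the scene. Friction and masses are not known exactly. Their poses are not given: they have to be found in the camera images.
- flange: Loose round steel flange lying flat: disc 62 mm in diameter and 16 mm thick with four dark bolt holes, and on its top a central round collar 32 mm in diameter, 6 mm high (22 mm in all), which a 44 mm bore fits over loosely; about 340 g. Origin: centre of its underside; z axis up; yaw means nothing.
- coupling_54: The largest of four plain steel pipe couplings (open tubes) standing on end: outer diameter 54 mm, bore 44 mm, height 72 mm, about 430 g. Origin: centre of its underside; z axis along the tube, up at the start; same at both ends, yaw means nothing.
- coupling_45: The second largest of four plain steel pipe couplings (open tubes) standing on end: outer diameter 45 mm, bore 36 mm, height 60 mm, about 270 g. Origin: centre of its underside; z axis along the tube, up at the start; same at both ends, yaw means nothing.
- coupling_36: The third largest of four plain steel pipe couplings (open tubes) standing on end: outer diameter 36 mm, bore 28 mm, height 48 mm, about 150 g. Origin: centre of its underside; z axis along the tube, up at the start; same at both ends, yaw means nothing.
- coupling_28: The smallest of four plain steel pipe couplings (open tubes) standing on end: outer diameter 28 mm, bore 20 mm, height 38 mm, about 90 g. Origin: centre of its underside; z axis along the tube, up at the start; same at both ends, yaw means nothing.
- pad_a: One of four identical fixed round black rubber pads, 72 mm across and 3 mm thick, in one straight row 82 mm apart along the y axis of a grey board (100 x 440 mm, 6 mm thick, lying on the bench). Origin: centre of the pad's underside, on the board; the pad's top is 3 mm above it, 9 mm above the bench. Its y axis runs along the row. The pads' names do not tell their order: only their places do.
- pad_b: One of four identical fixed round black rubber pads, 72 mm across and 3 mm thick, in one straight row 82 mm apart along the y axis of a grey board (100 x 440 mm, 6 mm thick, lying on the bench). Origin: centre of the pad's underside, on the board; the pad's top is 3 mm above it, 9 mm above the bench. Its y axis runs along the row. The pads' names do not tell their order: only their places do.
- pad_c: One of four identical fixed round black rubber pads, 72 mm across and 3 mm thick, in one straight row 82 mm apart along the y axis of a grey board (100 x 440 mm, 6 mm thick, lying on the bench). Origin: centre of the pad's underside, on the board; the pad's top is 3 mm above it, 9 mm above the bench. Its y axis runs along the row. The pads' names do not tell their order: only their places do.
- pad_d: One of four identical fixed round black rubber pads, 72 mm across and 3 mm thick, in one straight row 82 mm apart along the y axis of a grey board (100 x 440 mm, 6 mm thick, lying on the bench). Origin: centre of the pad's underside, on the board; the pad's top is 3 mm above it, 9 mm above the bench. Its y axis runs along the row. The pads' names do not tell their order: only their places do.
- stop: Fixed upright dark steel end-stop plate on the board, in line with the pads: 90 mm across the row, 10 mm thick along the row, rising 60 mm above the board (foot plate 30 mm along the row). It stands at either end of the row, its centre 75 mm beyond the centre of the end pad; the other end has only a flat strip 2 mm high. Origin: centre of its underside, on the board; y axis along the row. The row's order starts here.
There are look-alikes about, which are no part of the job. Leave any blue look-alike of the coupling_28 alone.

How it is judged:
By the outcome, as a careful person would: the job done as asked, in the order asked, and still so for the second after the job is handed in, with the robot touching nothing.
It also fails if it takes over 120 s, if anything falls off the work surface, if the arm or the gripper's body presses on something with over 40 N, if the wrist force passes 120 N, or if a joint passes its speed limit or range.

## Working session

There is one attempt and no reset: what is moved stays moved. The work goes in short steps, Python scripts to look and compute and a shell command to move; the robot and the scene stay as the last step left them, time stands still between calls to the robot, and variables do not carry over. Pictures are saved under pics/ and viewed, at most 16 in all, crops included, and the job is handed in when it is done.

```bash
mkdir -p pics; ls
cat > h.py <<'E'
import numpy as np, cv2
from rig import bot
def save(cam,name):
    im=bot.capture(cam); cv2.imwrite(f'pics/{name}.png',im[:,:,::-1]); return im
def ray(cam,px,z,info=None):
    i=info or bot.camera_info(cam); K=np.array(i['intrinsics']);R=np.array(i['orientation']);o=np.array(i['xyz'])
    d=R@np.linalg.inv(K)@np.array([px[0],px[1],1.]); return o+d*(z-o[2])/d[2]
def proj(cam,p,info=None):
    i=info or bot.camera_info(cam); K=np.array(i['intrinsics']);R=np.array(i['orientation']);o=np.array(i['xyz'])
    q=K@R.T@(np.array(p)-o); return q[:2]/q[2]
E
python3 - <<'E'
from h import *
np.set_printoptions(precision=3,suppress=True)
for c in ('top','side'):
    save(c,c+'0'); i=bot.camera_info(c); print(c,i)
    for q in ('flange','coupling_54','coupling_45','coupling_36','coupling_28','pad_a','stop'):
        print(q,[(np.round(b['centre']).tolist(),round(b['conf'],2)) for b in bot.boxes_of(c,q)])
print(bot.get_state(), bot.camera_info('wrist'))
E
```

```text
pics
top {'intrinsics': array([[473.495,   0.   , 320.114],
       [  0.   , 473.495, 239.08 ],
       [  0.   ,   0.   ,   1.   ]]), 'xyz': array([0.446, 0.05 , 0.931]), 'orientation': array([[ 0.01 , -0.995,  0.098],
       [-0.999, -0.014, -0.034],
       [ 0.035, -0.097, -0.995]])}
flange [([327.0, 265.0], 0.9)]
coupling_54 [([469.0, 311.0], 0.85), ([395.0, 277.0], 0.75), ([160.0, 298.0], 0.61), ([195.0, 306.0], 0.55), ([260.0, 284.0], 0.48)]
coupling_45 [([469.0, 311.0], 0.85), ([395.0, 277.0], 0.75), ([160.0, 298.0], 0.61), ([195.0, 306.0], 0.55), ([260.0, 284.0], 0.48)]
coupling_36 [([469.0, 311.0], 0.85), ([395.0, 277.0], 0.75), ([160.0, 298.0], 0.61), ([195.0, 306.0], 0.55), ([260.0, 284.0], 0.48)]
coupling_28 [([469.0, 311.0], 0.85), ([395.0, 277.0], 0.75), ([160.0, 298.0], 0.61), ([195.0, 306.0], 0.55), ([260.0, 284.0], 0.48)]
pad_a [([372.0, 194.0], 0.96), ([286.0, 192.0], 0.95), ([330.0, 189.0], 0.89), ([243.0, 192.0], 0.7)]
stop [([209.0, 191.0], 0.59)]
side {'intrinsics': array([[534.939,   0.   , 315.116],
       [  0.   , 534.939, 241.641],
       [  0.   ,   0.   , 
[... 976 characters left out ...]
.001,  0.   , -0.002, -0.   ,  0.001]), 'joint_efforts': array([ -0.001, -44.831, -23.146,  -0.   ,   0.001,  -0.   ]), 'ee_pos': array([ 0.151, -0.529,  0.231]), 'orientation': array([[ 0.961,  0.275,  0.   ],
       [ 0.275, -0.961, -0.   ],
       [ 0.   ,  0.   , -1.   ]]), 'contact_force': array([ 0.17 , -0.569, -0.112]), 'torque': array([-0.056, -0.001,  0.052]), 'grip_force': 0.0, 'width': 0.9988246125876292} {'intrinsics': array([[421.359,   0.   , 315.341],
       [  0.   , 421.359, 236.618],
       [  0.   ,   0.   ,   1.   ]]), 'xyz': array([ 0.227, -0.507,  0.374]), 'orientation': array([[ 0.275, -0.915, -0.295],
       [-0.961, -0.262, -0.086],
       [ 0.001,  0.307, -0.952]])}
```

View pics/top0.png

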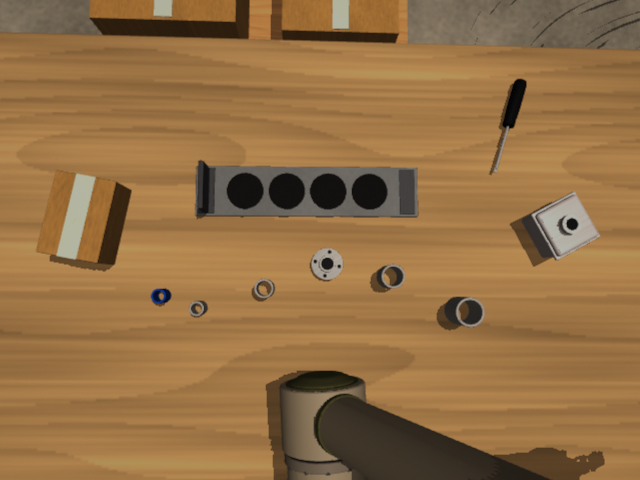

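View pics/side0.png

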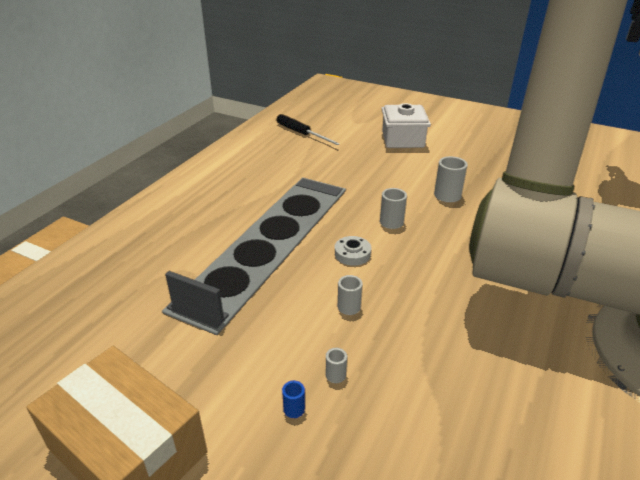

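Top view shows the stop at the left (col ~205), with pads at cols 244, 286, 328 and 370 (row ~191). The flange is at (327,264).

What could be taken for what:
- **Couplings:** 54 at (464,311), 45 at (391,277), 36 at (263,289), 28 at (197,309).
- **Look-alikes:** the blue one at (160,296) is a look-alike of the 28. The box knob at (571,224) and the screwdriver are not parts either.

Side view agrees: grey 28 at (336,367), blue at (294,398).

```bash
cat >> h.py <<'E'
from scipy.optimize import least_squares
DIM=dict(flange=(.062,.016),coupling_54=(.054,.072),coupling_45=(.045,.060),coupling_36=(.036,.048),coupling_28=(.028,.038),pad=(.072,.001),blue=(.028,.038))
def sil(cam,x,y,z0,d,h,info):
    a=np.linspace(0,2*np.pi,40,endpoint=False)
    P=[proj(cam,(x+d/2*np.cos(t),y+d/2*np.sin(t),z),info) for t in a for z in (z0,z0+h)]
    hull=cv2.convexHull(np.float32(P)); m=cv2.moments(hull); return np.array([m['m10'],m['m01']])/m['m00'],m['m00']
def locate(cam,mask,name,z0=0.,info=None):
    d,h=DIM[name]; info=info or bot.camera_info(cam)
    c=cv2.findContours(mask.astype(np.uint8),cv2.RETR_EXTERNAL,cv2.CHAIN_APPROX_NONE)[0]
    hull=cv2.convexHull(max(c,key=cv2.contourArea)); m=cv2.moments(hull); ct=np.array([m['m10'],m['m01']])/m['m00']
    g=ray(cam,ct,z0+h/2,info)[:2]
    s=least_squares(lambda p:sil(cam,p[0],p[1],z0,d,h,info)[0]-ct,g)
    return s.x, m['m00']/sil(cam,*s.x,z0,d,h,info)[1]
E
python3 - <<'E'
from h import *
np.set_printoptions(precision=4,suppress=True)
T=dict(top=dict(flange=(327,265),coupling_54=(464,311),coupling_45=(391,277),coupling_36=(263,289),coupling_28=(197,309),blue=(160,296)),
 side=dict(flange=(353,248),coupling_54=(450,180),coupling_45=(394,208),coupling_36=(349,295),coupling_28=(336,367),blue=(294,398)))
for c in T:
    im=bot.capture(c)
    if c=='top':
        crop=cv2.resize(im[230:340,130:500],None,fx=2,fy=2)[:,:,::-1]; cv2.imwrite('pics/crop.png',crop)
    r={q:bot.trace(c,q) for q in('flange','coupling_54','pad_a','stop')}
    for n,p in T[c].items():
        ts=r['flange' if n=='flange' else 'coupling_54']
        ts=sorted(ts,key=lambda t:np.hypot(*(np.array(t['centre'])-p)))
        if ts and np.hypot(*(np.array(ts[0]['centre'])-p))<20: print(c,n,*locate(c,ts[0]['pixels'],n))
        else: print(c,n,'missing')
    for t in r['pad_a']: print(c,'pad',t['centre'],t['conf'],*locate(c,t['pixels'],'pad',.008))
    for t in r['stop']: print(c,'stop',t['centre'],t['conf'],ray(c,t['centre'],.036))
print(bot.hold_point_z)
E
```

```text
top flange missing
top coupling_54 [ 0.4005 -0.254 ] 0.9813792624177822
top coupling_45 [ 0.465  -0.1284] 0.3354825402493857
top coupling_36 [0.4378 0.13  ] 0.46944563433319847
top coupling_28 [0.4012 0.2474] 0.8610219188169641
top blue [0.4236 0.318 ] 0.9492641484958981
top pad [286.5, 192.3] 0.91 [0.6311 0.0854] 0.9327258190570068
top pad [367.7, 190.3] 0.69 [ 0.6325 -0.0791] 0.9479723007524888
top pad [327.8, 190.7] 0.56 [0.6315 0.0025] 0.9320506084985617
top stop [206.5, 190.2] 0.73 [0.6239 0.2362 0.036 ]
side flange [0.49   0.0038] 0.9053122605939609
side coupling_54 [ 0.4011 -0.2553] 1.0026122673940883
side coupling_45 missing
side coupling_36 [0.4399 0.1233] 0.8952100508899213
side coupling_28 [0.4021 0.2491] 0.8507286804066816
side blue [0.4255 0.3187] 0.9015208368830074
side pad [301.4, 205.8] 0.98 [ 0.6337 -0.0776] 0.9427421398305271
side pad [281.0, 226.0] 0.79 [0.6334 0.0052] 0.9013735354789244
side pad [229.7, 282.1] 0.65 [0.6305 0.1653] 0.8868081434190761
side pad [257.6, 254.0] 0.63 [0.6326 0.0859] 0.9501954644145799
side stop [195.1, 298.9] 0.79 [0.6274 0.2465 0.036 ]
side stop [354.9, 251.6] 0.74 [0.4704 0.04   0.036 ]
0.0187
```

View pics/crop.png

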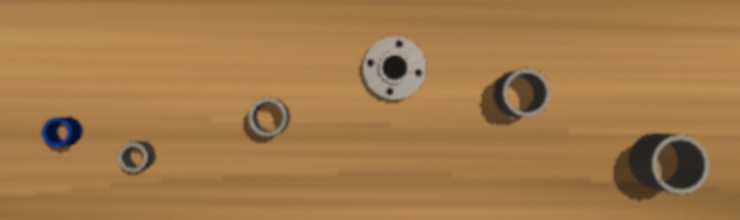

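The crop confirms the identities: blue at crop (62,132), grey 28 at (135,156), 36 at (267,117), flange at (394,68), 45 at (524,93) and 54 at (680,163). Pad 1, next to the stop, is at about (0.631, 0.167). I'll move above the flange.

```bash
python3 -m inch '[{"x":47.2,"y":-41.9,"z":3,"wz":-1.292},{"x":47.2,"y":-41.9,"z":3,"wz":-1.292},{"x":47.2,"y":-41.9,"z":3,"wz":-1.292},{"x":47.2,"y":-41.9,"z":3,"wz":-1.292},{"x":47.2,"y":-41.9,"z":3,"wz":-1.292},{"x":47.2,"y":-41.9,"z":3,"wz":-1.292},{"x":47.2,"y":-41.9,"z":3,"wz":-1.292},{"x":47.2,"y":-41.9,"z":3,"wz":-1.292},{"x":47.2,"y":-41.9,"z":3,"wz":-1.292},{"x":47.2,"y":-41.9,"z":3,"wz":-1.292},{"x":47.2,"y":-41.9,"z":3,"wz":-1.292},{"x":47.2,"y":-41.9,"z":3,"wz":-1.292}]'
```

```text
schema error: expected keys x, y, z, wx, wy, wz, fingers
```

```bash
python3 -m inch '[{"x":47.2,"y":-41.9,"z":3,"wx":0,"wy":0,"wz":-1.292,"fingers":1},{"x":47.2,"y":-41.9,"z":3,"wx":0,"wy":0,"wz":-1.292,"fingers":1},{"x":47.2,"y":-41.9,"z":3,"wx":0,"wy":0,"wz":-1.292,"fingers":1},{"x":47.2,"y":-41.9,"z":3,"wx":0,"wy":0,"wz":-1.292,"fingers":1},{"x":47.2,"y":-41.9,"z":3,"wx":0,"wy":0,"wz":-1.292,"fingers":1},{"x":47.2,"y":-41.9,"z":3,"wx":0,"wy":0,"wz":-1.292,"fingers":1},{"x":47.2,"y":-41.9,"z":3,"wx":0,"wy":0,"wz":-1.292,"fingers":1},{"x":47.2,"y":-41.9,"z":3,"wx":0,"wy":0,"wz":-1.292,"fingers":1},{"x":47.2,"y":-41.9,"z":3,"wx":0,"wy":0,"wz":-1.292,"fingers":1},{"x":47.2,"y":-41.9,"z":3,"wx":0,"wy":0,"wz":-1.292,"fingers":1},{"x":47.2,"y":-41.9,"z":3,"wx":0,"wy":0,"wz":-1.292,"fingers":1},{"x":47.2,"y":-41.9,"z":3,"wx":0,"wy":0,"wz":-1.292,"fingers":1}]'; python3 -c "
from h import *
s=bot.get_state();print(s['orientation'],s['joint_positions'])"
```

```text
clock: 2.3
ee_pos: [0.4199, -0.1052, 0.2078]
orientation: [[-0.003, 1.0, 0.001], [1.0, 0.003, -0.0], [-0.0, 0.001, -1.0]]
contact_force: [1.3, -1.3, 0.2]
width: 1.001
grip_force: 0.0
[[-2.54562647e-03  9.99996518e-01  6.95816409e-04]
 [ 9.99996659e-01  2.54593839e-03 -4.47759001e-04]
 [-4.49528947e-04  6.94674257e-04 -9.99999658e-01]] [-5.20344589e-01  1.96786984e-01  1.63982725e+00 -4.41105947e-05
  1.30415208e+00 -5.22878769e-01]
```

```bash
python3 -m inch '[{"x":10.9,"y":7,"z":2.8,"wx":0,"wy":0,"wz":0,"fingers":1},{"x":10.9,"y":7,"z":2.8,"wx":0,"wy":0,"wz":0,"fingers":1},{"x":10.9,"y":7,"z":2.8,"wx":0,"wy":0,"wz":0,"fingers":1},{"x":10.9,"y":7,"z":2.8,"wx":0,"wy":0,"wz":0,"fingers":1},{"x":10.9,"y":7,"z":2.8,"wx":0,"wy":0,"wz":0,"fingers":1},{"x":10.9,"y":7,"z":2.8,"wx":0,"wy":0,"wz":0,"fingers":1}]'
cat >> h.py <<'E'
def look(name,z0,near,query=None,pic=None):
    i=bot.camera_info('wrist'); im=bot.capture('wrist')
    if pic: cv2.imwrite(f'pics/{pic}.png',im[:,:,::-1])
    s=bot.get_state(); p=np.array(s['ee_pos'])
    for t in bot.trace('wrist',query or name):
        try: xy,r=locate('wrist',t['pixels'],name,z0,i)
        except Exception as e: continue
        if np.hypot(*(xy-near))<.05: print(name,np.round(t['centre']),round(t['conf'],2),'xy',xy.round(4),'ratio',round(r,2),'delta tool x,y cm',((xy-p[:2])[::-1]*100).round(2),'z',p[2].round(4))
E
python3 - <<'E'
from h import *
look('flange',0,(.49,.004),pic='w1')
E
```

```text
clock: 2.8
ee_pos: [0.489, 0.0016, 0.1796]
orientation: [[-0.001, 1.0, -0.0], [1.0, 0.001, -0.0], [-0.0, -0.0, -1.0]]
contact_force: [-0.7, 0.5, 0.5]
width: 1.001
grip_force: 0.0
flange [315. 204.] 0.68 xy [0.4887 0.0058] ratio 0.99 delta tool x,y cm [ 0.48 -0.02] z 0.1798
```

View pics/w1.png

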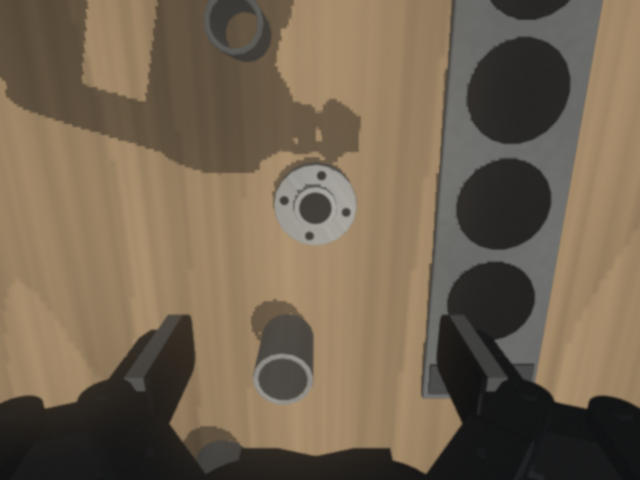

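The wrist view has the flange at (315,204) between the fingers and the row at right; its position agrees with the top and side cameras. Descend in stages.

```bash
python3 -m inch '[{"x":0.35,"y":0,"z":4,"wx":0,"wy":0,"wz":0,"fingers":1},{"x":0.35,"y":0,"z":8,"wx":0,"wy":0,"wz":0,"fingers":1},{"x":0.35,"y":0,"z":12,"wx":0,"wy":0,"wz":0,"fingers":1},{"x":0.35,"y":0,"z":15,"wx":0,"wy":0,"wz":0,"fingers":1},{"x":0.35,"y":0,"z":16.5,"wx":0,"wy":0,"wz":0,"fingers":1},{"x":0.35,"y":0,"z":17.2,"wx":0,"wy":0,"wz":0,"fingers":1},{"x":0.35,"y":0,"z":17.5,"wx":0,"wy":0,"wz":0,"fingers":1},{"x":0.35,"y":0,"z":17.5,"wx":0,"wy":0,"wz":0,"fingers":1}]'
python3 - <<'E'
from h import *
im=bot.capture('side'); c=proj('side',(.489,.005,.03)); x,y=c.astype(int); cv2.imwrite('pics/s1.png',cv2.resize(im[y-90:y+60,x-100:x+100],None,fx=4,fy=4)[:,:,::-1])
E
```

```text
clock: 3.57
ee_pos: [0.4895, 0.0045, 0.0051]
orientation: [[0.001, 1.0, 0.001], [1.0, -0.001, -0.0], [-0.0, 0.001, -1.0]]
contact_force: [0.2, 0.8, -0.4]
width: 1.001
grip_force: 0.0
```

View pics/s1.png

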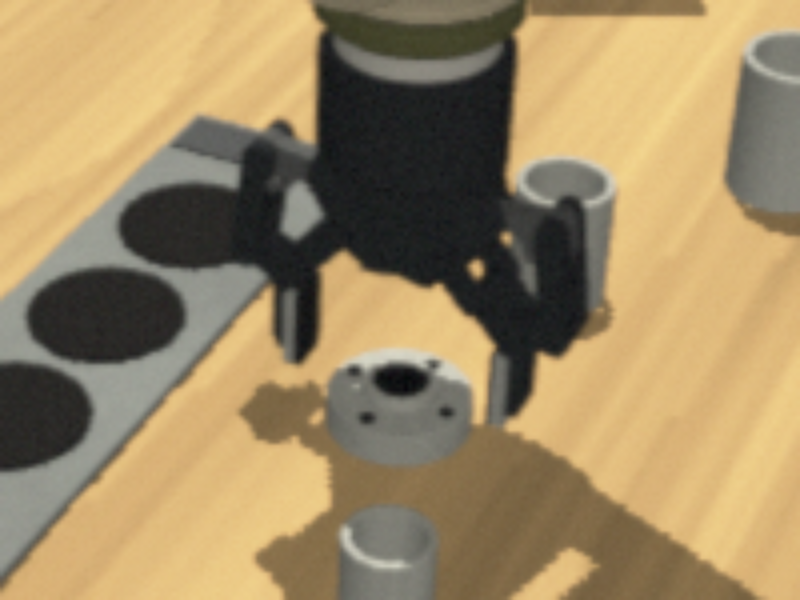

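The side view shows the open tips about 15 mm above the bench, either side of the flange at (400,405). So the open tips are roughly 13 mm behind the TCP; going 9 mm lower and closing is safe.

```bash
python3 -m inch '[{"x":0,"y":0,"z":0.5,"wx":0,"wy":0,"wz":0,"fingers":1},{"x":0,"y":0,"z":0.9,"wx":0,"wy":0,"wz":0,"fingers":1},{"x":0,"y":0,"z":0.9,"wx":0,"wy":0,"wz":0,"fingers":0.6},{"x":0,"y":0,"z":0.9,"wx":0,"wy":0,"wz":0,"fingers":0.6},{"x":0,"y":0,"z":0.9,"wx":0,"wy":0,"wz":0,"fingers":0.6},{"x":0,"y":0,"z":0.9,"wx":0,"wy":0,"wz":0,"fingers":0.6},{"x":0,"y":0,"z":0.9,"wx":0,"wy":0,"wz":0,"fingers":0.6},{"x":0,"y":0,"z":0.9,"wx":0,"wy":0,"wz":0,"fingers":0.6}]'
```

```text
clock: 4.28
ee_pos: [0.4891, 0.0054, -0.0038]
orientation: [[-0.0, 1.0, 0.0], [1.0, 0.0, -0.0], [-0.0, 0.0, -1.0]]
contact_force: [-2.3, 0.9, 6.4]
width: 0.701
grip_force: 63.9
```

```bash
python3 -m inch '[{"x":0,"y":0,"z":-1,"wx":0,"wy":0,"wz":0,"fingers":0.6},{"x":0,"y":0,"z":-3,"wx":0,"wy":0,"wz":0,"fingers":0.6},{"x":0,"y":0,"z":-6,"wx":0,"wy":0,"wz":0,"fingers":0.6},{"x":0,"y":0,"z":-8,"wx":0,"wy":0,"wz":0,"fingers":0.6},{"x":2,"y":1.8,"z":-9,"wx":0,"wy":0,"wz":0,"fingers":0.6},{"x":4,"y":3.6,"z":-9,"wx":0,"wy":0,"wz":0,"fingers":0.6},{"x":7,"y":6.2,"z":-9,"wx":0,"wy":0,"wz":0,"fingers":0.6},{"x":10,"y":8.8,"z":-9,"wx":0,"wy":0,"wz":0,"fingers":0.6},{"x":12.5,"y":11,"z":-9,"wx":0,"wy":0,"wz":0,"fingers":0.6},{"x":14.5,"y":12.8,"z":-9,"wx":0,"wy":0,"wz":0,"fingers":0.6},{"x":15.5,"y":13.7,"z":-9,"wx":0,"wy":0,"wz":0,"fingers":0.6},{"x":16.2,"y":14.2,"z":-9,"wx":0,"wy":0,"wz":0,"fingers":0.6}]'
python3 - <<'E'
from h import *
look('pad',.008,(.631,.167),'pad_a')
look('pad',.008,(.632,.085),'pad_a')
look('pad',.008,(.632,.0035),'pad_a')
look('flange',.082,(.631,.167),pic='w2')
E
```

```text
clock: 5.28
ee_pos: [0.6315, 0.1688, 0.0846]
orientation: [[-0.002, 1.0, -0.001], [1.0, 0.002, 0.0], [0.0, -0.001, -1.0]]
contact_force: [-1.1, -0.2, -4.5]
width: 0.699
grip_force: 66.7
pad [316. 224.] 0.9 xy [0.6312 0.1782] ratio 0.64 delta tool x,y cm [ 0.89 -0.05] z 0.0847
pad [336. 420.] 0.44 xy [0.6419 0.0518] ratio 0.01 delta tool x,y cm [-11.54   1.13] z 0.085
flange [313. 336.] 0.9 xy [0.6304 0.1624] ratio 1.08 delta tool x,y cm [-0.4  -0.03] z 0.0857
```

View pics/w2.png

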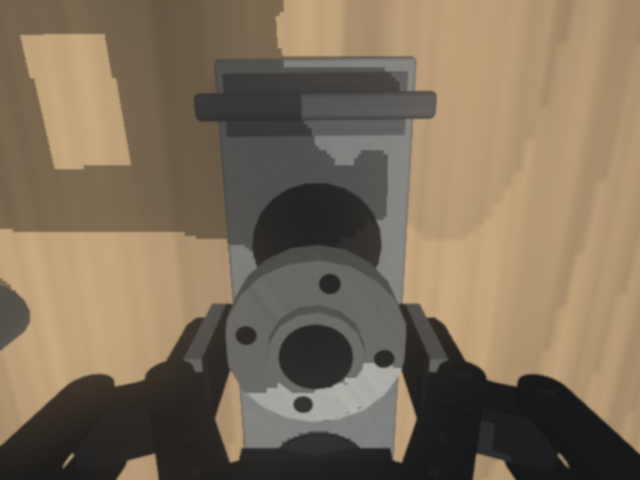

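Flange is held level at (316,335), pad 1 is below at (317,~240), and the stop bar is at row 105. Compute both centres from their edges.

Run:
```python
from h import *
i=bot.camera_info('wrist')
print('pad far edge',ray('wrist',(317,183),.009,i), 'sides',ray('wrist',(253,236),.009,i),ray('wrist',(381,236),.009,i))
t=max(bot.trace('wrist','flange'),key=lambda t:t['conf'])
print('flange',locate('wrist',t['pixels'],'flange',.0885,i), 'ee',bot.get_state()['ee_pos'])
print('flange collar', ray('wrist',(316,348),.1105,i))
print('stop top', ray('wrist',(315,94),.066,i),ray('wrist',(315,118),.066,i), 'ends',ray('wrist',(195,106),.066,i),ray('wrist',(436,106),.066,i))
```

```text
pad far edge [0.6315725  0.20403348 0.009     ] sides [0.59652389 0.17474094 0.009     ] [0.6666557  0.17469204 0.009     ]
flange (array([0.63069503, 0.16633096]), 0.9826397755700077) ee [0.63095574 0.1666134  0.08582386]
flange collar [0.6308747 0.1694888 0.1105   ]
stop top [0.63059464 0.24768112 0.066     ] [0.63058703 0.23922331 0.066     ] ends [0.58632501 0.24351659 0.066     ] [0.67522909 0.24345853 0.066     ]
```

```bash
python3 -m inch '[{"x":0.15,"y":0.05,"z":2,"wx":0,"wy":0,"wz":0,"fingers":0.6},{"x":0.15,"y":0.05,"z":4,"wx":0,"wy":0,"wz":0,"fingers":0.6},{"x":0.15,"y":0.05,"z":6,"wx":0,"wy":0,"wz":0,"fingers":0.6},{"x":0.15,"y":0.05,"z":7,"wx":0,"wy":0,"wz":0,"fingers":0.6},{"x":0.15,"y":0.05,"z":7.5,"wx":0,"wy":0,"wz":0,"fingers":0.6},{"x":0.15,"y":0.05,"z":7.8,"wx":0,"wy":0,"wz":0,"fingers":0.6},{"x":0.15,"y":0.05,"z":7.95,"wx":0,"wy":0,"wz":0,"fingers":0.6},{"x":0.15,"y":0.05,"z":8.05,"wx":0,"wy":0,"wz":0,"fingers":0.6},{"x":0.15,"y":0.05,"z":8.1,"wx":0,"wy":0,"wz":0,"fingers":0.6},{"x":0.15,"y":0.05,"z":8.1,"wx":0,"wy":0,"wz":0,"fingers":0.6}]'
```

```text
clock: 6.57
ee_pos: [0.6321, 0.1688, 0.0054]
orientation: [[0.0, 1.0, 0.001], [1.0, -0.0, 0.0], [0.0, 0.001, -1.0]]
contact_force: [-0.1, -0.3, -2.9]
width: 0.703
grip_force: 67.1
```

```bash
python3 -m inch '[{"x":0,"y":0,"z":0.05,"wx":0,"wy":0,"wz":0,"fingers":0.6},{"x":0,"y":0,"z":0.05,"wx":0,"wy":0,"wz":0,"fingers":0.75},{"x":0,"y":0,"z":0.05,"wx":0,"wy":0,"wz":0,"fingers":1},{"x":0,"y":0,"z":0.05,"wx":0,"wy":0,"wz":0,"fingers":1},{"x":0,"y":0,"z":0.05,"wx":0,"wy":0,"wz":0,"fingers":1},{"x":0,"y":0,"z":-3,"wx":0,"wy":0,"wz":0,"fingers":1},{"x":0,"y":0,"z":-7,"wx":0,"wy":0,"wz":0,"fingers":1},{"x":0,"y":0,"z":-11,"wx":0,"wy":0,"wz":0,"fingers":1},{"x":0,"y":0,"z":-15,"wx":0,"wy":0,"wz":0,"fingers":1},{"x":0,"y":0,"z":-15,"wx":0,"wy":0,"wz":0,"fingers":1},{"x":0,"y":0,"z":-15,"wx":0,"wy":0,"wz":0,"fingers":1}]'
python3 - <<'E'
from h import *
look('flange',.009,(.631,.167),pic='w3')
for n in ((.632,.085),(.632,.0035)): look('pad',.008,n,'pad_a')
E
```

```text
clock: 7.48
ee_pos: [0.6326, 0.1689, 0.1573]
orientation: [[-0.0, 1.0, 0.005], [1.0, 0.0, 0.0], [0.0, 0.005, -1.0]]
contact_force: [-0.1, -0.7, -0.5]
width: 1.003
grip_force: 0.0
flange [313. 220.] 0.86 xy [0.6321 0.1692] ratio 0.99 delta tool x,y cm [0.04 0.05] z 0.1549
pad [318. 318.] 0.96 xy [0.632  0.0866] ratio 0.97 delta tool x,y cm [-8.22  0.1 ] z 0.153
pad [317. 408.] 0.8 xy [0.6329 0.0044] ratio 0.99 delta tool x,y cm [-16.43   0.18] z 0.153
```

View pics/w3.png

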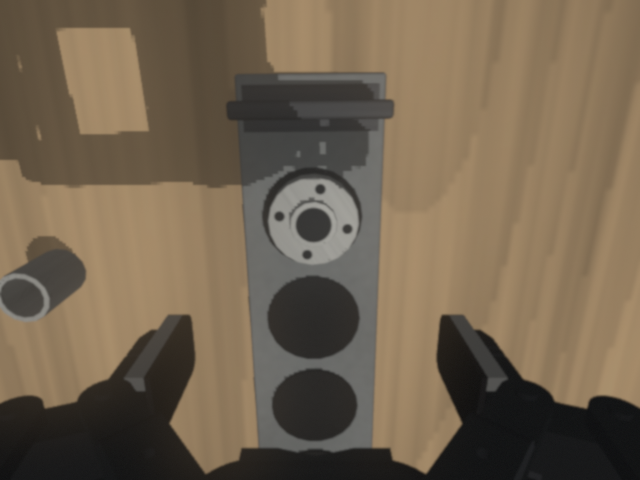

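Flange is flat and centred on pad 1 at (313,220); pads are 82 mm apart as expected. Now for the largest coupling.

```bash
python3 -m inch '[{"x":-42.3,"y":-23.1,"z":0,"wx":0,"wy":0,"wz":0,"fingers":1},{"x":-42.3,"y":-23.1,"z":0,"wx":0,"wy":0,"wz":0,"fingers":1},{"x":-42.3,"y":-23.1,"z":0,"wx":0,"wy":0,"wz":0,"fingers":1},{"x":-42.3,"y":-23.1,"z":0,"wx":0,"wy":0,"wz":0,"fingers":1},{"x":-42.3,"y":-23.1,"z":0,"wx":0,"wy":0,"wz":0,"fingers":1},{"x":-42.3,"y":-23.1,"z":0,"wx":0,"wy":0,"wz":0,"fingers":1},{"x":-42.3,"y":-23.1,"z":0,"wx":0,"wy":0,"wz":0,"fingers":1},{"x":-42.3,"y":-23.1,"z":0,"wx":0,"wy":0,"wz":0,"fingers":1},{"x":-42.3,"y":-23.1,"z":0,"wx":0,"wy":0,"wz":0,"fingers":1},{"x":-42.3,"y":-23.1,"z":0,"wx":0,"wy":0,"wz":0,"fingers":1},{"x":-42.3,"y":-23.1,"z":0,"wx":0,"wy":0,"wz":0,"fingers":1},{"x":-42.3,"y":-23.1,"z":0,"wx":0,"wy":0,"wz":0,"fingers":1}]'
python3 -m inch '[{"x":0,"y":0,"z":0,"wx":0,"wy":0,"wz":0,"fingers":1},{"x":0,"y":0,"z":0,"wx":0,"wy":0,"wz":0,"fingers":1}]'
python3 - <<'E'
from h import *
look('coupling_54',0,(.40,-.254))
look('coupling_45',0,(.465,-.128))
E
```

```text
clock: 8.78
ee_pos: [0.3988, -0.2571, 0.1542]
orientation: [[0.002, 1.0, -0.001], [1.0, -0.002, -0.0], [-0.0, -0.001, -1.0]]
contact_force: [0.1, -0.2, -0.5]
width: 1.003
grip_force: 0.0
clock: 8.95
ee_pos: [0.4001, -0.255, 0.1541]
orientation: [[0.003, 1.0, -0.001], [1.0, -0.003, 0.001], [0.001, -0.001, -1.0]]
contact_force: [-0.3, 0.2, 0.1]
width: 0.995
grip_force: 0.0
coupling_45 [420.  15.] 0.84 xy [ 0.4591 -0.1319] ratio 0.31 delta tool x,y cm [12.14  5.8 ] z 0.1543
```

Run:
```python
from h import *
save('wrist','w4')
for q in('coupling_54',):
  for t in bot.trace('wrist',q):
    print(t['centre'],t['conf'],t['pixels'].sum(),locate('wrist',t['pixels'],'coupling_54'))
```

```text
[418.2, 15.1] 0.98 2360 (array([ 0.45624011, -0.13444417]), 0.20663047408441232)
[317.2, 244.7] 0.85 6495 (array([ 0.4007272 , -0.25259906]), 0.9609916366084783)
```

View pics/w4.png

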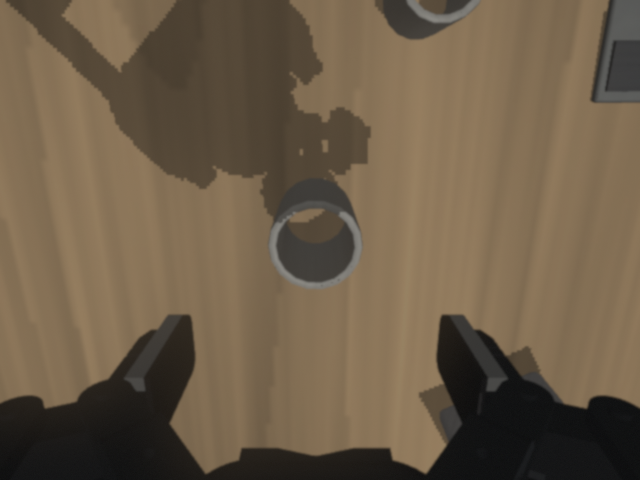

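The wrist view shows coupling 54 at (316,244), centred between the fingers. Descend and grasp.

```bash
python3 -m inch '[{"x":0.12,"y":0.05,"z":4,"wx":0,"wy":0,"wz":0,"fingers":1},{"x":0.12,"y":0.05,"z":8,"wx":0,"wy":0,"wz":0,"fingers":1},{"x":0.12,"y":0.05,"z":11,"wx":0,"wy":0,"wz":0,"fingers":1},{"x":0.12,"y":0.05,"z":12.8,"wx":0,"wy":0,"wz":0,"fingers":1},{"x":0.12,"y":0.05,"z":13.2,"wx":0,"wy":0,"wz":0,"fingers":1},{"x":0.12,"y":0.05,"z":13.2,"wx":0,"wy":0,"wz":0,"fingers":1},{"x":0.12,"y":0.05,"z":13.2,"wx":0,"wy":0,"wz":0,"fingers":0.5},{"x":0.12,"y":0.05,"z":13.2,"wx":0,"wy":0,"wz":0,"fingers":0.5},{"x":0.12,"y":0.05,"z":13.2,"wx":0,"wy":0,"wz":0,"fingers":0.5},{"x":0.12,"y":0.05,"z":13.2,"wx":0,"wy":0,"wz":0,"fingers":0.5},{"x":0.12,"y":0.05,"z":13.2,"wx":0,"wy":0,"wz":0,"fingers":0.5},{"x":0.12,"y":0.05,"z":13.2,"wx":0,"wy":0,"wz":0,"fingers":0.5}]'
```

```text
clock: 10.25
ee_pos: [0.4017, -0.2534, 0.0242]
orientation: [[0.0, 1.0, 0.002], [1.0, -0.0, -0.002], [-0.002, 0.002, -1.0]]
contact_force: [-0.6, 1.2, 8.6]
width: 0.614
grip_force: 61.9
```

```bash
python3 -m inch '[{"x":0,"y":0,"z":-1,"wx":0,"wy":0,"wz":0,"fingers":0.5},{"x":0,"y":0,"z":-4,"wx":0,"wy":0,"wz":0,"fingers":0.5},{"x":0,"y":0,"z":-8,"wx":0,"wy":0,"wz":0,"fingers":0.5},{"x":2,"y":1,"z":-10,"wx":0,"wy":0,"wz":0,"fingers":0.5},{"x":5,"y":2.7,"z":-11,"wx":0,"wy":0,"wz":0,"fingers":0.5},{"x":8,"y":4.4,"z":-11,"wx":0,"wy":0,"wz":0,"fingers":0.5},{"x":11.5,"y":6.3,"z":-11,"wx":0,"wy":0,"wz":0,"fingers":0.5},{"x":15,"y":8.2,"z":-11,"wx":0,"wy":0,"wz":0,"fingers":0.5},{"x":18.5,"y":10.1,"z":-11,"wx":0,"wy":0,"wz":0,"fingers":0.5},{"x":22,"y":12,"z":-11,"wx":0,"wy":0,"wz":0,"fingers":0.5},{"x":25.5,"y":14,"z":-11,"wx":0,"wy":0,"wz":0,"fingers":0.5},{"x":29,"y":15.9,"z":-11,"wx":0,"wy":0,"wz":0,"fingers":0.5}]'
python3 -m inch '[{"x":3.5,"y":1.9,"z":0,"wx":0,"wy":0,"wz":0,"fingers":0.5},{"x":7,"y":3.8,"z":0,"wx":0,"wy":0,"wz":0,"fingers":0.5},{"x":10,"y":5.5,"z":0,"wx":0,"wy":0,"wz":0,"fingers":0.5},{"x":12,"y":6.6,"z":0,"wx":0,"wy":0,"wz":0,"fingers":0.5},{"x":13.2,"y":7.2,"z":0,"wx":0,"wy":0,"wz":0,"fingers":0.5},{"x":13.2,"y":7.2,"z":0,"wx":0,"wy":0,"wz":0,"fingers":0.5},{"x":13.2,"y":7.2,"z":0,"wx":0,"wy":0,"wz":0,"fingers":0.5},{"x":13.2,"y":7.2,"z":0,"wx":0,"wy":0,"wz":0,"fingers":0.5}]'
python3 - <<'E'
from h import *
save('wrist','w5')
s=bot.get_state();print(s['ee_pos'])
for t in bot.trace('wrist','coupling_54'):
    print(t['centre'],t['conf'],t['pixels'].sum(),locate('wrist',t['pixels'],'coupling_54',s['ee_pos'][2]-.0235))
E
```

```text
clock: 11.25
ee_pos: [0.5606, 0.0391, 0.1332]
orientation: [[-0.0, 1.0, 0.0], [1.0, 0.0, -0.0], [-0.0, 0.0, -1.0]]
contact_force: [1.5, -1.1, -4.3]
width: 0.614
grip_force: 64.8
clock: 11.92
ee_pos: [0.6317, 0.1683, 0.1327]
orientation: [[0.0, 1.0, -0.001], [1.0, -0.0, -0.0], [-0.0, -0.001, -1.0]]
contact_force: [-0.1, -1.4, -4.2]
width: 0.615
grip_force: 64.7
[0.63174959 0.16812195 0.13279443]
[316.1, 356.4] 0.77 33022 (array([0.63173851, 0.17287013]), 0.8922861917276452)
[28.4, 293.0] 0.65 4063 (array([0.54958389, 0.19126234]), 0.08032638661072065)
```

View pics/w5.png

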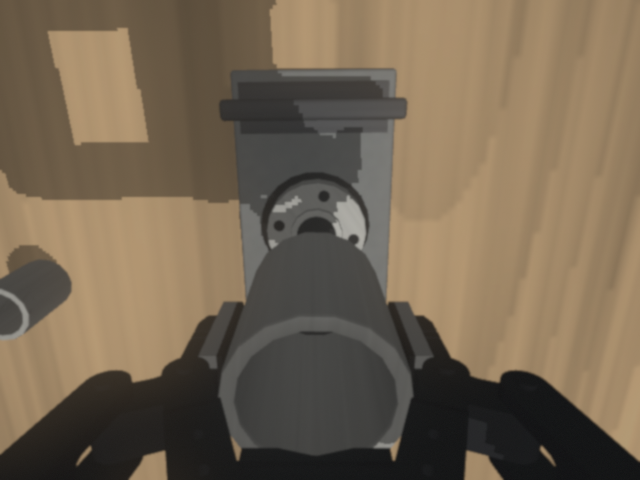

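Coupling is held upright at (316,~385), and the flange is visible behind it at (315,~222). Compute the offset from the edges: far edge of base at row 234, far edge of top at row 317.

Run:
```python
from h import *
i=bot.camera_info('wrist'); z0=.1328-.0235
p=bot.get_state()['ee_pos']; print(p)
for dy in (-.003,0,.003,.006):
    y=.1683+dy
    print(dy,'base far',proj('wrist',(.6317,y+.027,z0),i).round(1),'top far',proj('wrist',(.6317,y+.027,z0+.072),i).round(1),'top L/R',proj('wrist',(.6317-.027,y,z0+.072),i).round(1),proj('wrist',(.6317+.027,y,z0+.072),i).round(1))
print('flange far edge',ray('wrist',(315,177),.025,i),'L',ray('wrist',(266,226),.025,i),'R',ray('wrist',(364,226),.025,i))
```

```text
[0.6318889  0.16802879 0.13287011]
-0.003 base far [315.3 238.5] top far [315.4 327.4] top L/R [216.6 414.9] [414.3 414.8]
0 base far [315.3 231.7] top far [315.4 316.8] top L/R [215.8 405.9] [415.1 405.7]
0.003 base far [315.3 224.7] top far [315.4 306.1] top L/R [215.  396.6] [415.9 396.5]
0.006 base far [315.3 217.7] top far [315.3 295.1] top L/R [214.1 387.2] [416.7 387.1]
flange far edge [0.63152028 0.20330697 0.025     ] L [0.6010804  0.17276857 0.025     ] R [0.6618968  0.17271687 0.025     ]
```

```bash
python3 -m inch '[{"x":0.1,"y":0.03,"z":2,"wx":0,"wy":0,"wz":0,"fingers":0.5},{"x":0.1,"y":0.03,"z":4,"wx":0,"wy":0,"wz":0,"fingers":0.5},{"x":0.1,"y":0.03,"z":6,"wx":0,"wy":0,"wz":0,"fingers":0.5},{"x":0.1,"y":0.03,"z":7,"wx":0,"wy":0,"wz":0,"fingers":0.5},{"x":0.1,"y":0.03,"z":7.6,"wx":0,"wy":0,"wz":0,"fingers":0.5},{"x":0.1,"y":0.03,"z":8,"wx":0,"wy":0,"wz":0,"fingers":0.5},{"x":0.1,"y":0.03,"z":8.2,"wx":0,"wy":0,"wz":0,"fingers":0.5},{"x":0.1,"y":0.03,"z":8.35,"wx":0,"wy":0,"wz":0,"fingers":0.5},{"x":0.1,"y":0.03,"z":8.4,"wx":0,"wy":0,"wz":0,"fingers":0.5},{"x":0.1,"y":0.03,"z":8.4,"wx":0,"wy":0,"wz":0,"fingers":0.5}]'; python3 -m inch '[{"x":0,"y":0,"z":0.06,"wx":0,"wy":0,"wz":0,"fingers":0.5},{"x":0,"y":0,"z":0.1,"wx":0,"wy":0,"wz":0,"fingers":0.5}]'
```

```text
clock: 12.85
ee_pos: [0.6328, 0.17, 0.0493]
orientation: [[-0.0, 1.0, 0.001], [1.0, 0.0, 0.0], [0.0, 0.001, -1.0]]
contact_force: [0.0, 0.1, -3.5]
width: 0.614
grip_force: 64.9
clock: 13.02
ee_pos: [0.6329, 0.1701, 0.0492]
orientation: [[-0.0, 1.0, 0.002], [1.0, 0.0, 0.0], [0.0, 0.002, -1.0]]
contact_force: [-4.1, -0.2, 8.6]
width: 0.614
grip_force: 65.8
```

Contact at TCP 0.0492, so the base is at 0.025: seated on the flange disc. Release and rise.

```bash
python3 -m inch '[{"x":0,"y":0,"z":-0.05,"wx":0,"wy":0,"wz":0,"fingers":0.5},{"x":0,"y":0,"z":-0.05,"wx":0,"wy":0,"wz":0,"fingers":0.65},{"x":0,"y":0,"z":-0.05,"wx":0,"wy":0,"wz":0,"fingers":1},{"x":0,"y":0,"z":-0.05,"wx":0,"wy":0,"wz":0,"fingers":1},{"x":0,"y":0,"z":-0.05,"wx":0,"wy":0,"wz":0,"fingers":1},{"x":0,"y":0,"z":-2,"wx":0,"wy":0,"wz":0,"fingers":1},{"x":0,"y":0,"z":-5,"wx":0,"wy":0,"wz":0,"fingers":1},{"x":0,"y":0,"z":-9,"wx":0,"wy":0,"wz":0,"fingers":1},{"x":0,"y":0,"z":-12,"wx":0,"wy":0,"wz":0,"fingers":1},{"x":0,"y":0,"z":-12,"wx":0,"wy":0,"wz":0,"fingers":1},{"x":0,"y":0,"z":-12,"wx":0,"wy":0,"wz":0,"fingers":1}]'
python3 - <<'E'
from h import *
look('coupling_54',.025,(.631,.167),pic='w6')
look('flange',.009,(.631,.167))
E
```

```text
clock: 13.93
ee_pos: [0.6331, 0.1701, 0.1694]
orientation: [[-0.0, 1.0, 0.004], [1.0, 0.0, 0.0], [0.0, 0.004, -1.0]]
contact_force: [-0.8, 0.3, -0.4]
width: 0.999
grip_force: 0.0
coupling_54 [317. 247.] 0.74 xy [0.6327 0.171 ] ratio 0.98 delta tool x,y cm [0.1  0.03] z 0.1675
flange [316. 223.] 0.91 xy [0.6328 0.1595] ratio 0.24 delta tool x,y cm [-1.04  0.09] z 0.166
```

View pics/w6.png

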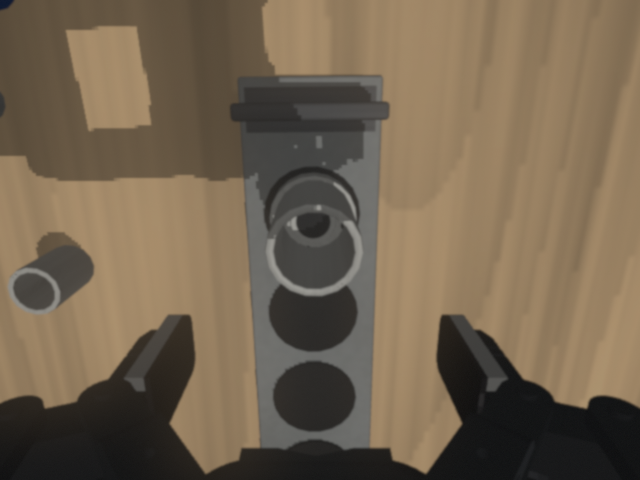

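Coupling 54 stands upright over the collar (rim at (315,250)), concentric within about 1 mm. Next, coupling 45.

Run:
```python
from h import *
for n,c,z in (('45',(524,93),.06),('36',(267,117),.048),('28',(134,157),.038)): print(n,ray('top',(130+c[0]/2,230+c[1]/2),z))
print(bot.get_state()['ee_pos'])
```

```text
45 [ 0.46355526 -0.11353865  0.06      ]
36 [0.43908756 0.12312743 0.048     ]
28 [0.40095342 0.24584729 0.038     ]
[0.63194576 0.16993141 0.16596242]
```

```bash
python3 -m inch '[{"x":-28.3,"y":-16.8,"z":0,"wx":0,"wy":0,"wz":0,"fingers":1},{"x":-28.3,"y":-16.8,"z":0,"wx":0,"wy":0,"wz":0,"fingers":1},{"x":-28.3,"y":-16.8,"z":0,"wx":0,"wy":0,"wz":0,"fingers":1},{"x":-28.3,"y":-16.8,"z":0,"wx":0,"wy":0,"wz":0,"fingers":1},{"x":-28.3,"y":-16.8,"z":0,"wx":0,"wy":0,"wz":0,"fingers":1},{"x":-28.3,"y":-16.8,"z":0,"wx":0,"wy":0,"wz":0,"fingers":1},{"x":-28.3,"y":-16.8,"z":0,"wx":0,"wy":0,"wz":0,"fingers":1},{"x":-28.3,"y":-16.8,"z":1,"wx":0,"wy":0,"wz":0,"fingers":1},{"x":-28.3,"y":-16.8,"z":1,"wx":0,"wy":0,"wz":0,"fingers":1},{"x":-28.3,"y":-16.8,"z":1,"wx":0,"wy":0,"wz":0,"fingers":1},{"x":-28.3,"y":-16.8,"z":1,"wx":0,"wy":0,"wz":0,"fingers":1},{"x":-28.3,"y":-16.8,"z":1,"wx":0,"wy":0,"wz":0,"fingers":1}]'
python3 - <<'E'
from h import *
look('coupling_45',0,(.464,-.114)); look('coupling_45',0,(.464,-.114))
E
```

```text
clock: 15.13
ee_pos: [0.4649, -0.1122, 0.1574]
orientation: [[-0.001, 1.0, -0.0], [1.0, 0.001, 0.0], [0.0, -0.0, -1.0]]
contact_force: [-0.4, -0.0, 0.4]
width: 0.993
grip_force: 0.0
coupling_45 [317. 236.] 0.63 xy [ 0.4649 -0.1144] ratio 0.96 delta tool x,y cm [-0.24 -0.01] z 0.1574
coupling_45 [318. 240.] 0.8 xy [ 0.4647 -0.1143] ratio 0.96 delta tool x,y cm [-0.22 -0.02] z 0.1575
```

```bash
python3 -m inch '[{"x":-0.22,"y":-0.02,"z":4,"wx":0,"wy":0,"wz":0,"fingers":1},{"x":-0.22,"y":-0.02,"z":8,"wx":0,"wy":0,"wz":0,"fingers":1},{"x":-0.22,"y":-0.02,"z":11,"wx":0,"wy":0,"wz":0,"fingers":1},{"x":-0.22,"y":-0.02,"z":13.5,"wx":0,"wy":0,"wz":0,"fingers":1},{"x":-0.22,"y":-0.02,"z":14.2,"wx":0,"wy":0,"wz":0,"fingers":1},{"x":-0.22,"y":-0.02,"z":14.2,"wx":0,"wy":0,"wz":0,"fingers":0.8},{"x":-0.22,"y":-0.02,"z":14.2,"wx":0,"wy":0,"wz":0,"fingers":0.4},{"x":-0.22,"y":-0.02,"z":14.2,"wx":0,"wy":0,"wz":0,"fingers":0.4},{"x":-0.22,"y":-0.02,"z":14.2,"wx":0,"wy":0,"wz":0,"fingers":0.4},{"x":-0.22,"y":-0.02,"z":14.2,"wx":0,"wy":0,"wz":0,"fingers":0.4},{"x":-0.22,"y":-0.02,"z":14.2,"wx":0,"wy":0,"wz":0,"fingers":0.4},{"x":-0.22,"y":-0.02,"z":14.2,"wx":0,"wy":0,"wz":0,"fingers":0.4}]'
```

```text
clock: 16.33
ee_pos: [0.4651, -0.1155, 0.0174]
orientation: [[-0.0, 1.0, 0.003], [1.0, 0.0, -0.002], [-0.002, 0.003, -1.0]]
contact_force: [-0.4, 1.3, 7.4]
width: 0.518
grip_force: 60.3
```

```bash
python3 -m inch '[{"x":0,"y":0,"z":-1,"wx":0,"wy":0,"wz":0,"fingers":0.4},{"x":0,"y":0,"z":-4,"wx":0,"wy":0,"wz":0,"fingers":0.4},{"x":0,"y":0,"z":-8,"wx":0,"wy":0,"wz":0,"fingers":0.4},{"x":2,"y":1.7,"z":-9,"wx":0,"wy":0,"wz":0,"fingers":0.4},{"x":4.5,"y":3.7,"z":-9,"wx":0,"wy":0,"wz":0,"fingers":0.4},{"x":7.5,"y":6.2,"z":-9,"wx":0,"wy":0,"wz":0,"fingers":0.4},{"x":10.5,"y":8.7,"z":-9,"wx":0,"wy":0,"wz":0,"fingers":0.4},{"x":13.5,"y":11.2,"z":-9,"wx":0,"wy":0,"wz":0,"fingers":0.4},{"x":16.5,"y":13.7,"z":-9,"wx":0,"wy":0,"wz":0,"fingers":0.4},{"x":18.5,"y":15.4,"z":-9,"wx":0,"wy":0,"wz":0,"fingers":0.4},{"x":20.1,"y":16.7,"z":-9,"wx":0,"wy":0,"wz":0,"fingers":0.4},{"x":20.1,"y":16.7,"z":-9,"wx":0,"wy":0,"wz":0,"fingers":0.4}]'
python3 - <<'E'
from h import *
i=bot.camera_info('wrist'); im=save('wrist','w7')
s=bot.get_state();p=s['ee_pos'];print(p,s['contact_force'])
z0=p[2]-.0174+.0015
for dy in (-.003,0,.003):
    y=p[1]+dy; print(dy,'top far',proj('wrist',(p[0],y+.0225,z0+.06),i).round(1),'base far',proj('wrist',(p[0],y+.0225,z0),i).round(1))
E
```

```text
clock: 17.33
ee_pos: [0.6328, 0.089, 0.1063]
orientation: [[-0.003, 1.0, 0.002], [1.0, 0.003, 0.001], [0.001, 0.002, -1.0]]
contact_force: [-0.7, 0.5, -2.4]
width: 0.517
grip_force: 62.1
[0.63171507 0.08734554 0.10612956] [-0.05389907 -1.8221468  -3.16367342]
-0.003 top far [312.6 339.7] base far [313.1 259.4]
0 top far [312.6 329.8] base far [313.1 252.4]
0.003 top far [312.6 319.8] base far [313.1 245.4]
```

View pics/w7.png

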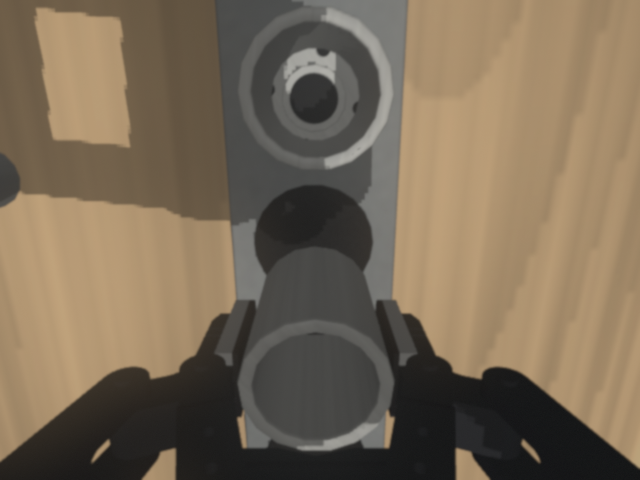

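Coupling 54 seen from above (316,90) surrounds the collar nicely. The held coupling 45 (316,385) is over pad 2, whose far edge is at row 184. Compare them in the same frame.

Run:
```python
from h import *
i=bot.camera_info('wrist'); p=bot.get_state()['ee_pos']; print(p)
print('pad far', ray('wrist',(314,184),.009,i)-[0,.036,0],'L/R',ray('wrist',(254,240),.009,i),ray('wrist',(373,240),.009,i))
z0=p[2]-.0165
print('cpl base',ray('wrist',(314,248),z0,i)-[0,.0225,0],'top',ray('wrist',(316,320),z0+.06,i)-[0,.0225,0])
print('54 rim', ray('wrist',(316,89),.097,i),'flange collar', ray('wrist',(315.5,92),.031,i))
```

```text
[0.63171507 0.08734554 0.10612956]
pad far [0.63080585 0.08446207 0.009     ] L/R [0.59484585 0.08640657 0.009     ] [0.66630218 0.08657    0.009     ]
cpl base [0.63095223 0.08744555 0.08962956] top [0.63157553 0.08845281 0.14962956]
54 rim [0.63153797 0.17000529 0.097     ] flange collar [0.63148619 0.17018062 0.031     ]
```

```bash
python3 -m inch '[{"x":-0.1,"y":0,"z":2,"wx":0,"wy":0,"wz":0,"fingers":0.4},{"x":-0.1,"y":0,"z":4,"wx":0,"wy":0,"wz":0,"fingers":0.4},{"x":-0.1,"y":0,"z":6,"wx":0,"wy":0,"wz":0,"fingers":0.4},{"x":-0.1,"y":0,"z":7,"wx":0,"wy":0,"wz":0,"fingers":0.4},{"x":-0.1,"y":0,"z":7.4,"wx":0,"wy":0,"wz":0,"fingers":0.4},{"x":-0.1,"y":0,"z":7.7,"wx":0,"wy":0,"wz":0,"fingers":0.4},{"x":-0.1,"y":0,"z":7.8,"wx":0,"wy":0,"wz":0,"fingers":0.4},{"x":-0.1,"y":0,"z":7.85,"wx":0,"wy":0,"wz":0,"fingers":0.4},{"x":-0.1,"y":0,"z":7.85,"wx":0,"wy":0,"wz":0,"fingers":0.4}]'; python3 -m inch '[{"x":0,"y":0,"z":0.06,"wx":0,"wy":0,"wz":0,"fingers":0.4},{"x":0,"y":0,"z":0.1,"wx":0,"wy":0,"wz":0,"fingers":0.4}]'
```

```text
clock: 18.13
ee_pos: [0.6317, 0.0847, 0.028]
orientation: [[0.0, 1.0, 0.001], [1.0, -0.0, -0.0], [-0.0, 0.001, -1.0]]
contact_force: [-0.4, -0.4, -1.4]
width: 0.519
grip_force: 62.2
clock: 18.3
ee_pos: [0.6315, 0.0848, 0.0265]
orientation: [[-0.0, 1.0, 0.001], [1.0, 0.0, -0.0], [-0.0, 0.001, -1.0]]
contact_force: [-0.5, 0.3, -2.2]
width: 0.521
grip_force: 62.2
```

```bash
python3 -m inch '[{"x":0.05,"y":0,"z":0.05,"wx":0,"wy":0,"wz":0,"fingers":0.4},{"x":0.05,"y":0,"z":0.08,"wx":0,"wy":0,"wz":0,"fingers":0.4},{"x":0.05,"y":0,"z":0.08,"wx":0,"wy":0,"wz":0,"fingers":0.4}]'
```

```text
clock: 18.55
ee_pos: [0.6315, 0.0849, 0.0265]
orientation: [[-0.0, 1.0, 0.001], [1.0, 0.0, -0.001], [-0.001, 0.001, -1.0]]
contact_force: [-2.9, -1.8, 5.2]
width: 0.517
grip_force: 62.8
```

Contact at 0.0265 as expected. Release, rise, and check.

```bash
python3 -m inch '[{"x":0,"y":0,"z":-0.03,"wx":0,"wy":0,"wz":0,"fingers":0.4},{"x":0,"y":0,"z":-0.03,"wx":0,"wy":0,"wz":0,"fingers":0.55},{"x":0,"y":0,"z":-0.03,"wx":0,"wy":0,"wz":0,"fingers":1},{"x":0,"y":0,"z":-0.03,"wx":0,"wy":0,"wz":0,"fingers":1},{"x":0,"y":0,"z":-0.03,"wx":0,"wy":0,"wz":0,"fingers":1},{"x":0,"y":0,"z":-0.03,"wx":0,"wy":0,"wz":0,"fingers":1},{"x":0,"y":0,"z":-3,"wx":0,"wy":0,"wz":0,"fingers":1},{"x":0,"y":0,"z":-7,"wx":0,"wy":0,"wz":0,"fingers":1},{"x":0,"y":0,"z":-11,"wx":0,"wy":0,"wz":0,"fingers":1},{"x":0,"y":0,"z":-14.5,"wx":0,"wy":0,"wz":0,"fingers":1},{"x":0,"y":0,"z":-14.5,"wx":0,"wy":0,"wz":0,"fingers":1},{"x":0,"y":0,"z":-14.5,"wx":0,"wy":0,"wz":0,"fingers":1}]'
python3 - <<'E'
from h import *
bot.capture('wrist')
look('coupling_45',.009,(.631,.085),pic='w8')
for n in ((.632,.0035),(.633,-.078)): look('pad',.008,n,'pad_a')
print(bot.get_state()['ee_pos'])
E
```

```text
clock: 19.55
ee_pos: [0.6319, 0.0854, 0.1723]
orientation: [[-0.0, 1.0, 0.004], [1.0, 0.0, -0.0], [-0.0, 0.004, -1.0]]
contact_force: [-0.1, 0.2, -1.1]
width: 0.993
grip_force: 0.0
coupling_45 [318. 232.] 0.69 xy [0.6313 0.0862] ratio 0.95 delta tool x,y cm [0.08 0.06] z 0.1691
pad [318. 309.] 0.8 xy [0.6328 0.0045] ratio 0.96 delta tool x,y cm [-8.08  0.22] z 0.1685
pad [323. 394.] 0.87 xy [ 0.6337 -0.0775] ratio 0.98 delta tool x,y cm [-16.29   0.28] z 0.1689
[0.63103056 0.08529125 0.1691501 ]
```

Placed within about 1 mm. Next, coupling 36.

```bash
python3 -m inch '[{"x":3.8,"y":-19.2,"z":0,"wx":0,"wy":0,"wz":0,"fingers":1},{"x":3.8,"y":-19.2,"z":0,"wx":0,"wy":0,"wz":0,"fingers":1},{"x":3.8,"y":-19.2,"z":0,"wx":0,"wy":0,"wz":0,"fingers":1},{"x":3.8,"y":-19.2,"z":2.5,"wx":0,"wy":0,"wz":0,"fingers":1},{"x":3.8,"y":-19.2,"z":2.5,"wx":0,"wy":0,"wz":0,"fingers":1},{"x":3.8,"y":-19.2,"z":2.5,"wx":0,"wy":0,"wz":0,"fingers":1},{"x":3.8,"y":-19.2,"z":2.5,"wx":0,"wy":0,"wz":0,"fingers":1},{"x":3.8,"y":-19.2,"z":2.5,"wx":0,"wy":0,"wz":0,"fingers":1},{"x":3.8,"y":-19.2,"z":2.5,"wx":0,"wy":0,"wz":0,"fingers":1}]'
python3 - <<'E'
from h import *
bot.capture('wrist')
look('coupling_36',0,(.439,.123)); look('coupling_36',0,(.439,.123))
E
```

```text
clock: 20.65
ee_pos: [0.4408, 0.1231, 0.1456]
orientation: [[0.0, 1.0, 0.002], [1.0, -0.0, 0.0], [0.0, 0.002, -1.0]]
contact_force: [-0.9, -0.1, -0.7]
width: 0.997
grip_force: 0.0
coupling_36 [316. 238.] 0.85 xy [0.4403 0.1246] ratio 0.95 delta tool x,y cm [ 0.15 -0.01] z 0.1454
coupling_36 [317. 233.] 0.96 xy [0.4403 0.1244] ratio 0.95 delta tool x,y cm [0.14 0.03] z 0.1453
```

```bash
python3 -m inch '[{"x":0.1,"y":0,"z":4,"wx":0,"wy":0,"wz":0,"fingers":1},{"x":0.1,"y":0,"z":8,"wx":0,"wy":0,"wz":0,"fingers":1},{"x":0.1,"y":0,"z":11,"wx":0,"wy":0,"wz":0,"fingers":1},{"x":0.1,"y":0,"z":13,"wx":0,"wy":0,"wz":0,"fingers":0.9},{"x":0.1,"y":0,"z":13.5,"wx":0,"wy":0,"wz":0,"fingers":0.7},{"x":0.1,"y":0,"z":13.5,"wx":0,"wy":0,"wz":0,"fingers":0.6},{"x":0.1,"y":0,"z":13.5,"wx":0,"wy":0,"wz":0,"fingers":0.3},{"x":0.1,"y":0,"z":13.5,"wx":0,"wy":0,"wz":0,"fingers":0.3},{"x":0.1,"y":0,"z":13.5,"wx":0,"wy":0,"wz":0,"fingers":0.3},{"x":0.1,"y":0,"z":13.5,"wx":0,"wy":0,"wz":0,"fingers":0.3},{"x":0.1,"y":0,"z":13.5,"wx":0,"wy":0,"wz":0,"fingers":0.3},{"x":0.1,"y":0,"z":13.5,"wx":0,"wy":0,"wz":0,"fingers":0.3}]'
```

```text
clock: 21.9
ee_pos: [0.4401, 0.1243, 0.0116]
orientation: [[-0.0, 1.0, 0.003], [1.0, 0.0, 0.0], [0.0, 0.003, -1.0]]
contact_force: [-1.3, 0.3, 8.6]
width: 0.417
grip_force: 60.6
```

```bash
python3 -m inch '[{"x":0,"y":0,"z":-1,"wx":0,"wy":0,"wz":0,"fingers":0.3},{"x":0,"y":0,"z":-4,"wx":0,"wy":0,"wz":0,"fingers":0.3},{"x":0,"y":0,"z":-8,"wx":0,"wy":0,"wz":0,"fingers":0.3},{"x":-1.2,"y":1.9,"z":-10,"wx":0,"wy":0,"wz":0,"fingers":0.3},{"x":-3,"y":4.8,"z":-10,"wx":0,"wy":0,"wz":0,"fingers":0.3},{"x":-5,"y":8,"z":-10,"wx":0,"wy":0,"wz":0,"fingers":0.3},{"x":-7,"y":11.2,"z":-10,"wx":0,"wy":0,"wz":0,"fingers":0.3},{"x":-9,"y":14.4,"z":-10,"wx":0,"wy":0,"wz":0,"fingers":0.3},{"x":-10.8,"y":17.3,"z":-10,"wx":0,"wy":0,"wz":0,"fingers":0.3},{"x":-12,"y":19.2,"z":-10,"wx":0,"wy":0,"wz":0,"fingers":0.3},{"x":-12,"y":19.2,"z":-10,"wx":0,"wy":0,"wz":0,"fingers":0.3},{"x":-12,"y":19.2,"z":-10,"wx":0,"wy":0,"wz":0,"fingers":0.3}]'
python3 - <<'E'
from h import *
im=save('wrist','w9'); i=bot.camera_info('wrist'); p=bot.get_state()['ee_pos']; print(p)
z0=p[2]-.0112
for dy in (-.003,0,.003):
    print(dy,'top far',proj('wrist',(p[0],p[1]+dy+.018,z0+.048),i).round(1))
E
```

```text
clock: 22.9
ee_pos: [0.6314, 0.0038, 0.1101]
orientation: [[0.001, 1.0, -0.0], [1.0, -0.001, 0.0], [0.0, -0.0, -1.0]]
contact_force: [0.2, -0.5, -1.5]
width: 0.413
grip_force: 60.4
[0.63073084 0.00448685 0.11025625]
-0.003 top far [316.  335.1]
0 top far [316.  325.8]
0.003 top far [316.  316.4]
```

View pics/w9.png

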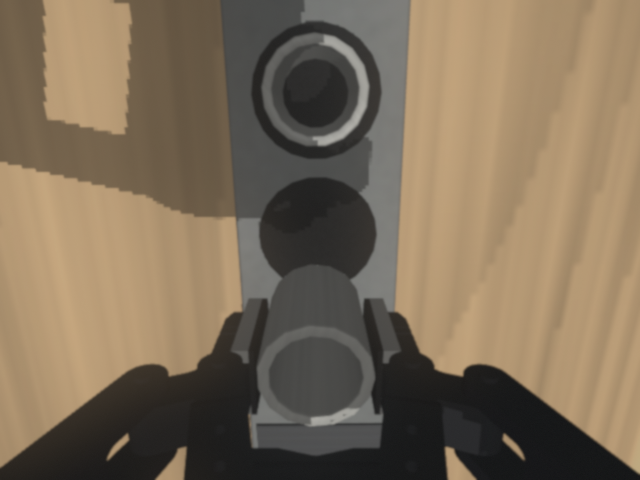

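Coupling 45 sits central on pad 2 at (316,90). The held coupling 36 has its rim's far edge at row 327, so it is centred in the hand. Pad 3's centre is at col 318, so shift 1 mm and descend.

```bash
python3 -m inch '[{"x":0,"y":0.12,"z":2,"wx":0,"wy":0,"wz":0,"fingers":0.3},{"x":0,"y":0.12,"z":4,"wx":0,"wy":0,"wz":0,"fingers":0.3},{"x":0,"y":0.12,"z":6,"wx":0,"wy":0,"wz":0,"fingers":0.3},{"x":0,"y":0.12,"z":7.6,"wx":0,"wy":0,"wz":0,"fingers":0.3},{"x":0,"y":0.12,"z":8.3,"wx":0,"wy":0,"wz":0,"fingers":0.3},{"x":0,"y":0.12,"z":8.7,"wx":0,"wy":0,"wz":0,"fingers":0.3},{"x":0,"y":0.12,"z":8.8,"wx":0,"wy":0,"wz":0,"fingers":0.3},{"x":0,"y":0.12,"z":8.8,"wx":0,"wy":0,"wz":0,"fingers":0.3},{"x":0,"y":0.12,"z":8.8,"wx":0,"wy":0,"wz":0,"fingers":0.3}]'; python3 -m inch '[{"x":0,"y":0,"z":0.06,"wx":0,"wy":0,"wz":0,"fingers":0.3},{"x":0,"y":0,"z":0.12,"wx":0,"wy":0,"wz":0,"fingers":0.3},{"x":0,"y":0,"z":0.12,"wx":0,"wy":0,"wz":0,"fingers":0.3}]'
```

```text
clock: 23.7
ee_pos: [0.6329, 0.0044, 0.0234]
orientation: [[-0.0, 1.0, 0.002], [1.0, 0.0, -0.0], [-0.0, 0.002, -1.0]]
contact_force: [1.4, -0.2, -1.5]
width: 0.412
grip_force: 60.4
clock: 23.95
ee_pos: [0.6326, 0.0043, 0.0213]
orientation: [[0.0, 1.0, 0.0], [1.0, -0.0, -0.0], [-0.0, 0.0, -1.0]]
contact_force: [0.5, 0.2, -1.6]
width: 0.411
grip_force: 60.4
```

```bash
python3 -m inch '[{"x":0,"y":0,"z":0.05,"wx":0,"wy":0,"wz":0,"fingers":0.3},{"x":0,"y":0,"z":0.1,"wx":0,"wy":0,"wz":0,"fingers":0.3},{"x":0,"y":0,"z":0.1,"wx":0,"wy":0,"wz":0,"fingers":0.3}]'
```

```text
clock: 24.2
ee_pos: [0.6326, 0.0043, 0.0207]
orientation: [[-0.0, 1.0, 0.0], [1.0, 0.0, -0.0], [-0.0, 0.0, -1.0]]
contact_force: [-1.6, -0.5, 4.7]
width: 0.415
grip_force: 61.0
```

Contact at 0.0207 as expected. Release and rise.

```bash
python3 -m inch '[{"x":0,"y":0,"z":-0.03,"wx":0,"wy":0,"wz":0,"fingers":0.3},{"x":0,"y":0,"z":-0.03,"wx":0,"wy":0,"wz":0,"fingers":0.45},{"x":0,"y":0,"z":-0.03,"wx":0,"wy":0,"wz":0,"fingers":0.8},{"x":0,"y":0,"z":-0.03,"wx":0,"wy":0,"wz":0,"fingers":1},{"x":0,"y":0,"z":-0.03,"wx":0,"wy":0,"wz":0,"fingers":1},{"x":0,"y":0,"z":-0.03,"wx":0,"wy":0,"wz":0,"fingers":1},{"x":0,"y":0,"z":-3,"wx":0,"wy":0,"wz":0,"fingers":1},{"x":0,"y":0,"z":-7,"wx":0,"wy":0,"wz":0,"fingers":1},{"x":0,"y":0,"z":-11,"wx":0,"wy":0,"wz":0,"fingers":1},{"x":0,"y":0,"z":-15,"wx":0,"wy":0,"wz":0,"fingers":1},{"x":0,"y":0,"z":-15,"wx":0,"wy":0,"wz":0,"fingers":1},{"x":0,"y":0,"z":-15,"wx":0,"wy":0,"wz":0,"fingers":1}]'
python3 - <<'E'
from h import *
bot.capture('wrist')
look('coupling_36',.009,(.632,.004))
look('pad',.008,(.633,-.078),'pad_a')
print(bot.get_state()['ee_pos'])
E
```

```text
clock: 25.2
ee_pos: [0.6333, 0.0042, 0.1725]
orientation: [[-0.0, 1.0, 0.005], [1.0, 0.0, -0.001], [-0.001, 0.005, -1.0]]
contact_force: [-0.2, -0.4, -1.2]
width: 1.004
grip_force: 0.0
coupling_36 [317. 232.] 0.82 xy [0.6324 0.0046] ratio 0.95 delta tool x,y cm [0.03 0.05] z 0.1691
pad [322. 310.] 0.71 xy [ 0.6337 -0.0775] ratio 0.97 delta tool x,y cm [-8.19  0.18] z 0.1684
[0.63199833 0.00434065 0.16848074]
```

```bash
python3 -m inch '[{"x":24.2,"y":-23.1,"z":0,"wx":0,"wy":0,"wz":0,"fingers":1},{"x":24.2,"y":-23.1,"z":0,"wx":0,"wy":0,"wz":0,"fingers":1},{"x":24.2,"y":-23.1,"z":0,"wx":0,"wy":0,"wz":0,"fingers":1},{"x":24.2,"y":-23.1,"z":0,"wx":0,"wy":0,"wz":0,"fingers":1},{"x":24.2,"y":-23.1,"z":0,"wx":0,"wy":0,"wz":0,"fingers":1},{"x":24.2,"y":-23.1,"z":0,"wx":0,"wy":0,"wz":0,"fingers":1},{"x":24.2,"y":-23.1,"z":0,"wx":0,"wy":0,"wz":0,"fingers":1},{"x":24.2,"y":-23.1,"z":3,"wx":0,"wy":0,"wz":0,"fingers":1},{"x":24.2,"y":-23.1,"z":3,"wx":0,"wy":0,"wz":0,"fingers":1},{"x":24.2,"y":-23.1,"z":3,"wx":0,"wy":0,"wz":0,"fingers":1},{"x":24.2,"y":-23.1,"z":3,"wx":0,"wy":0,"wz":0,"fingers":1},{"x":24.2,"y":-23.1,"z":3,"wx":0,"wy":0,"wz":0,"fingers":1}]'
python3 - <<'E'
from h import *
bot.capture('wrist')
look('coupling_28',0,(.401,.247)); look('coupling_28',0,(.401,.247),pic='w10')
E
```

```text
clock: 26.45
ee_pos: [0.4029, 0.2457, 0.1404]
orientation: [[0.001, 1.0, 0.001], [1.0, -0.001, 0.0], [0.0, 0.001, -1.0]]
contact_force: [0.4, 0.3, -0.7]
width: 1.003
grip_force: 0.0
coupling_28 [316. 228.] 0.79 xy [0.4021 0.2488] ratio 0.9 delta tool x,y cm [ 0.32 -0.08] z 0.1405
coupling_28 [315. 229.] 0.92 xy [0.4021 0.2491] ratio 0.92 delta tool x,y cm [ 0.34 -0.04] z 0.1404
```

View pics/w10.png

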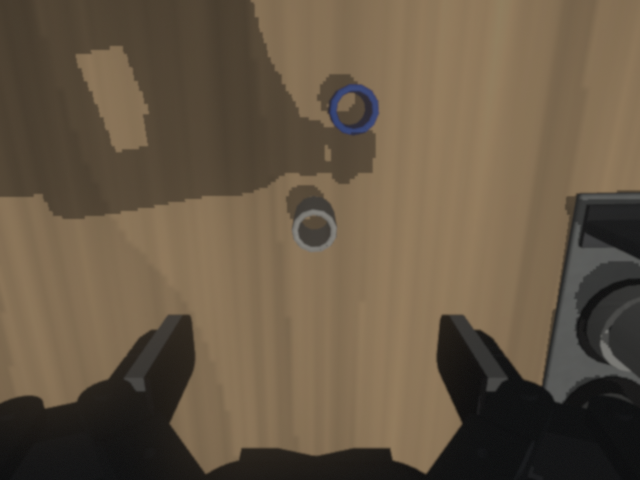

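The grey 28 is at (315,229), between the fingers; the blue look-alike at (354,108) is clear of them. Descend and grasp.

```bash
python3 -m inch '[{"x":0.28,"y":-0.05,"z":4,"wx":0,"wy":0,"wz":0,"fingers":1},{"x":0.28,"y":-0.05,"z":8,"wx":0,"wy":0,"wz":0,"fingers":1},{"x":0.28,"y":-0.05,"z":11,"wx":0,"wy":0,"wz":0,"fingers":0.9},{"x":0.28,"y":-0.05,"z":13,"wx":0,"wy":0,"wz":0,"fingers":0.7},{"x":0.28,"y":-0.05,"z":13.5,"wx":0,"wy":0,"wz":0,"fingers":0.6},{"x":0.28,"y":-0.05,"z":13.5,"wx":0,"wy":0,"wz":0,"fingers":0.5},{"x":0.28,"y":-0.05,"z":13.5,"wx":0,"wy":0,"wz":0,"fingers":0.2},{"x":0.28,"y":-0.05,"z":13.5,"wx":0,"wy":0,"wz":0,"fingers":0.2},{"x":0.28,"y":-0.05,"z":13.5,"wx":0,"wy":0,"wz":0,"fingers":0.2},{"x":0.28,"y":-0.05,"z":13.5,"wx":0,"wy":0,"wz":0,"fingers":0.2},{"x":0.28,"y":-0.05,"z":13.5,"wx":0,"wy":0,"wz":0,"fingers":0.2},{"x":0.28,"y":-0.05,"z":13.5,"wx":0,"wy":0,"wz":0,"fingers":0.2}]'
```

```text
clock: 27.7
ee_pos: [0.4018, 0.2493, 0.0064]
orientation: [[-0.0, 1.0, 0.003], [1.0, 0.0, 0.001], [0.001, 0.003, -1.0]]
contact_force: [-0.6, -0.4, 8.1]
width: 0.311
grip_force: 59.7
```

```bash
python3 -m inch '[{"x":0,"y":0,"z":-1,"wx":0,"wy":0,"wz":0,"fingers":0.2},{"x":0,"y":0,"z":-4,"wx":0,"wy":0,"wz":0,"fingers":0.2},{"x":0,"y":0,"z":-8,"wx":0,"wy":0,"wz":0,"fingers":0.2},{"x":-1,"y":0.7,"z":-11,"wx":0,"wy":0,"wz":0,"fingers":0.2},{"x":-3.5,"y":2.5,"z":-12,"wx":0,"wy":0,"wz":0,"fingers":0.2},{"x":-6.6,"y":4.7,"z":-12,"wx":0,"wy":0,"wz":0,"fingers":0.2},{"x":-9.8,"y":7,"z":-12,"wx":0,"wy":0,"wz":0,"fingers":0.2},{"x":-13,"y":9.3,"z":-12,"wx":0,"wy":0,"wz":0,"fingers":0.2},{"x":-16.3,"y":11.6,"z":-12,"wx":0,"wy":0,"wz":0,"fingers":0.2},{"x":-19.6,"y":13.9,"z":-12,"wx":0,"wy":0,"wz":0,"fingers":0.2},{"x":-22.8,"y":16.2,"z":-12,"wx":0,"wy":0,"wz":0,"fingers":0.2},{"x":-26,"y":18.5,"z":-12,"wx":0,"wy":0,"wz":0,"fingers":0.2}]'
python3 -m inch '[{"x":-3,"y":2.1,"z":0,"wx":0,"wy":0,"wz":0,"fingers":0.2},{"x":-5.2,"y":3.7,"z":1,"wx":0,"wy":0,"wz":0,"fingers":0.2},{"x":-6.6,"y":4.7,"z":2,"wx":0,"wy":0,"wz":0,"fingers":0.2},{"x":-6.6,"y":4.7,"z":2,"wx":0,"wy":0,"wz":0,"fingers":0.2},{"x":-6.6,"y":4.7,"z":2,"wx":0,"wy":0,"wz":0,"fingers":0.2},{"x":-6.6,"y":4.7,"z":2,"wx":0,"wy":0,"wz":0,"fingers":0.2}]'
python3 - <<'E'
from h import *
im=save('wrist','w11'); i=bot.camera_info('wrist'); p=bot.get_state()['ee_pos']; print(p)
z0=p[2]-.006
for dy in (-.003,0,.003):
    print(dy,'top far',proj('wrist',(p[0],p[1]+dy+.014,z0+.038),i).round(1))
print('pad4 centre',proj('wrist',(.6337,-.0775,.009),i),'far',proj('wrist',(.6337,-.0415,.009),i))
E
```

```text
clock: 28.7
ee_pos: [0.5867, -0.0128, 0.1257]
orientation: [[0.0, 1.0, 0.001], [1.0, -0.0, -0.0], [-0.0, 0.001, -1.0]]
contact_force: [0.3, 0.2, -1.2]
width: 0.311
grip_force: 59.3
clock: 29.2
ee_pos: [0.6326, -0.0762, 0.1057]
orientation: [[-0.0, 1.0, 0.0], [1.0, 0.0, 0.0], [0.0, 0.0, -1.0]]
contact_force: [-0.5, 0.6, -0.4]
width: 0.316
grip_force: 59.3
[ 0.63268393 -0.07594985  0.1059169 ]
-0.003 top far [316.1 338.4]
0 top far [316.1 329.5]
0.003 top far [316.1 320.6]
pad4 centre [317.18597748 241.19625788] far [317.34688888 181.75711919]
```

View pics/w11.png

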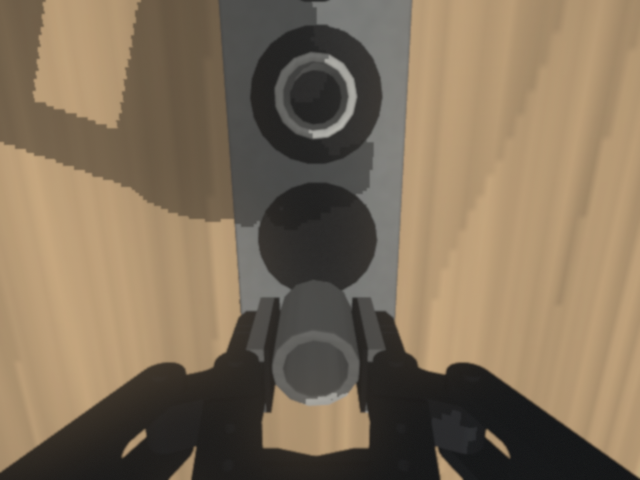

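Coupling 36 sits central on pad 3 at (316,95). The held 28 is centred in the hand, and pad 4 (centre ~(317,240)) matches the prediction. Shift 1 mm and lower.

```bash
python3 -m inch '[{"x":-0.1,"y":0.07,"z":2,"wx":0,"wy":0,"wz":0,"fingers":0.2},{"x":-0.1,"y":0.07,"z":4,"wx":0,"wy":0,"wz":0,"fingers":0.2},{"x":-0.1,"y":0.07,"z":6,"wx":0,"wy":0,"wz":0,"fingers":0.2},{"x":-0.1,"y":0.07,"z":7.7,"wx":0,"wy":0,"wz":0,"fingers":0.2},{"x":-0.1,"y":0.07,"z":8.5,"wx":0,"wy":0,"wz":0,"fingers":0.2},{"x":-0.1,"y":0.07,"z":8.8,"wx":0,"wy":0,"wz":0,"fingers":0.2},{"x":-0.1,"y":0.07,"z":8.9,"wx":0,"wy":0,"wz":0,"fingers":0.2},{"x":-0.1,"y":0.07,"z":8.9,"wx":0,"wy":0,"wz":0,"fingers":0.2},{"x":-0.1,"y":0.07,"z":8.9,"wx":0,"wy":0,"wz":0,"fingers":0.2}]'; python3 -m inch '[{"x":0,"y":0,"z":0.05,"wx":0,"wy":0,"wz":0,"fingers":0.2},{"x":0,"y":0,"z":0.1,"wx":0,"wy":0,"wz":0,"fingers":0.2},{"x":0,"y":0,"z":0.1,"wx":0,"wy":0,"wz":0,"fingers":0.2}]'
```

```text
clock: 30.0
ee_pos: [0.6342, -0.0779, 0.0173]
orientation: [[-0.0, 1.0, 0.002], [1.0, 0.0, -0.001], [-0.001, 0.002, -1.0]]
contact_force: [0.1, -0.2, -0.2]
width: 0.314
grip_force: 59.3
clock: 30.25
ee_pos: [0.6339, -0.078, 0.0155]
orientation: [[0.0, 1.0, 0.001], [1.0, -0.0, -0.0], [-0.0, 0.001, -1.0]]
contact_force: [-0.1, -0.3, 0.3]
width: 0.317
grip_force: 59.5
```

```bash
python3 -m inch '[{"x":0,"y":0,"z":0.04,"wx":0,"wy":0,"wz":0,"fingers":0.2},{"x":0,"y":0,"z":0.07,"wx":0,"wy":0,"wz":0,"fingers":0.2},{"x":0,"y":0,"z":0.07,"wx":0,"wy":0,"wz":0,"fingers":0.2}]'
```

```text
clock: 30.5
ee_pos: [0.6339, -0.078, 0.0155]
orientation: [[-0.0, 1.0, 0.001], [1.0, 0.0, -0.0], [-0.0, 0.001, -1.0]]
contact_force: [-2.4, 0.7, 7.4]
width: 0.312
grip_force: 60.1
```

Contact made. Release, rise, and back off for the final look.

```bash
python3 -m inch '[{"x":0,"y":0,"z":-0.03,"wx":0,"wy":0,"wz":0,"fingers":0.2},{"x":0,"y":0,"z":-0.03,"wx":0,"wy":0,"wz":0,"fingers":0.35},{"x":0,"y":0,"z":-0.03,"wx":0,"wy":0,"wz":0,"fingers":0.7},{"x":0,"y":0,"z":-0.03,"wx":0,"wy":0,"wz":0,"fingers":0.9},{"x":0,"y":0,"z":-0.03,"wx":0,"wy":0,"wz":0,"fingers":0.9},{"x":0,"y":0,"z":-0.03,"wx":0,"wy":0,"wz":0,"fingers":0.9},{"x":0,"y":0,"z":-3,"wx":0,"wy":0,"wz":0,"fingers":0.9},{"x":0,"y":0,"z":-7,"wx":0,"wy":0,"wz":0,"fingers":0.9},{"x":0,"y":0,"z":-11,"wx":0,"wy":0,"wz":0,"fingers":0.9},{"x":0,"y":0,"z":-15,"wx":0,"wy":0,"wz":0,"fingers":0.9},{"x":0,"y":0,"z":-15,"wx":0,"wy":0,"wz":0,"fingers":0.9},{"x":0,"y":0,"z":-15,"wx":0,"wy":0,"wz":0,"fingers":0.9}]'
python3 - <<'E'
from h import *
bot.capture('wrist'); look('coupling_28',.009,(.633,-.078))
im=bot.capture('side'); cv2.imwrite('pics/fin.png',cv2.resize(im[120:340,150:450],None,fx=2.5,fy=2.5)[:,:,::-1])
E
```

```text
clock: 31.5
ee_pos: [0.6345, -0.0781, 0.1668]
orientation: [[-0.0, 1.0, 0.005], [1.0, 0.0, -0.002], [-0.002, 0.005, -1.0]]
contact_force: [0.0, -0.5, -0.5]
width: 0.898
grip_force: 0.0
coupling_28 [318. 229.] 0.83 xy [ 0.6339 -0.0782] ratio 0.94 delta tool x,y cm [-0.05  0.07] z 0.1633
```

View pics/fin.png

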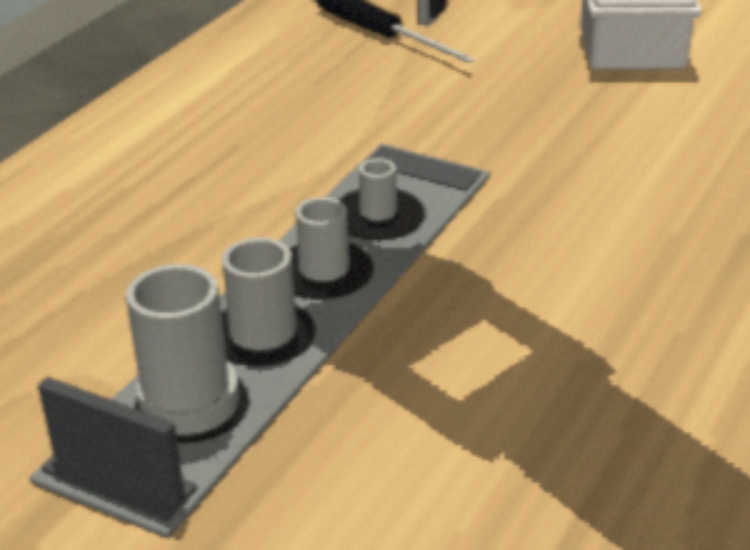

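The side view shows the 54 on the flange next to the stop at (180,350), then 45, 36 and 28 upright and central on their pads. Handing in.

```bash
python3 -c "
from rig import bot
print(bot.job_done())"
```

```text
the job is handed in; nothing more can be done
None
```

The kit is set out and handed in at about 32 s: flange flat on the pad by the stop with the 54 coupling over its collar, then the 45, 36 and 28 upright on their pads, all within about 1–2 mm of centre by the camera checks, with nothing dropped or knocked over and the blue look-alike left alone.

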